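Index the notched cell flange and lock it with the key

TASK

The round steel flange on the cell base is turned the wrong way. Keep it lying on its collar and turn it gently by pushing its rim ears until its notch faces the yellow mark on the base, then push the red post so that the brass key slides fully home into the notch, and bed it by leaning on the post with about 15 N (never more than 25 N) for half a second. Never force a part that is blocked, leave the neighbouring things where they are, and let go.

Things in the scene. Friction and masses are not known exactly. Their poses are not given: they have to be found in the camera images.
- cell_base: Fixed grey base: round plate, radius 72 mm, 12 mm thick, with a tail 60 mm wide out to 155 mm from the centre along its own -y. Origin at the centre of the underside, z up. A fixed steel collar on it (outer radius 34 mm, top 20 mm above the table) carries the flange. The robot must not press on the base or the key it carries with more than 25 N.
- guide (a point): Middle of the dark guide fixed on the base's tail, at the height of its top, 38 mm above the table: 38 mm wide, from 78 to 118 mm from the base's centre. The key slides in it along the base's own +y towards the centre. Yellow lines on guide and plate mark the key's direction.
- flange: Loose dark steel disc, radius 48 mm, 14 mm thick, about 0.7 kg, varying; origin at the centre of its underside (20 mm above the table), z up. A boss below sits in the greased collar with 1.5 mm play: it turns about the base's centre and stays where left. Bright hub on top, radius 22 mm, 6 mm high. Notch in its own -y. Its yaw must come to equal the base's. More than 20 N from the robot is too much.
- notch (a point): Middle of the notch's mouth on the flange's rim, 48 mm from its centre in its own -y, 30 mm above the table. The notch is 12 mm wide at the rim, tapers to 7 mm and is 11 mm deep; a short white line on top points to it.
- ear (a point): Middle of one of three alike upright bright ears on the flange's rim, 52 mm from the centre, 40 mm above the table; this one stands opposite the notch, the others 60 degrees to either side of the notch. Each is 12 mm wide along the rim, reaches from 44 to 60 mm from the centre and from 20 to 60 mm above the table. Pushing an ear sideways takes 1 to 3 N.
- mark (a point): Point of the base where the middle of the notch's mouth must come, 48 mm from the base's centre along the base's own -y, 30 mm above the table.
- key (a joint): Travel of the brass key towards the flange in m: 0 back, 0.030 home on a hard stop. 11 mm high, 14 mm wide, nose tapering to 7 mm. It enters the notch only if that is within 2 to 3 mm of the mark; its taper then centres the flange. Else it butts on the rim at about 0.022. Passing ears clear its nose only below 0.008. Sliding takes 4 to 6 N, centring some N more; it stays where left.
- key_post (a point): Upright red post on the outer end of the key: 18 mm wide, 14 mm thick along the slide, top 76 mm above the table; this point is in its middle, 67 mm above the table. It moves with the key; push it from its outer side towards the flange (base's own +y). At the end of its travel it no longer moves and the force just rises as the robot presses on, faster the stiffer the arm.
- beaker: Small clear beaker, 45 mm across, 61 mm high, origin at the middle of its foot; a bystander.
- filter_stone: White round filter stone, 47 mm across, 12 mm thick, origin at the middle of its underside; a bystander.
- tin: White moisture tin with lid, 55 mm across, 30 mm high, origin at the middle of its underside; a bystander.
Things that resemble listed ones, but are neither listed nor needed, are in the scene too. Several things look just like the cell_base: the one meant starts nearest to the robot's base.

How it is judged:
By the outcome, as a careful person would: the job done as asked, in the order asked, and still so for the second after the job is handed in, with the robot touching nothing.
It also fails if it takes over 58 s, if anything falls off the work surface, if the arm or the gripper's body presses on something with over 40 N, if the wrist force passes 120 N, or if a joint passes its speed limit or range.

ROBOT

A 6-joint arm with a two-finger parallel gripper is mounted at the origin on the work surface; the furniture and walls round the work are solid. World frame = base frame: x ahead of the robot, y to its left, z up, the work surface at z = 0. Lengths are in m, angles in rad, forces in N, time in s.
With the tool pointing down it reaches from about 0.325 to 0.775 m from the base axis. Payload 5.5 kg.
Tool frame: the origin (TCP) lies between the finger pads; the fingertips stand 8 mm ahead of it and the grasp point (between the pads) lies 11 mm behind it (tcp_to_tips is the distance from the TCP to the fingertips, in m); z points along the fingers, y is the direction in which the jaws open and shut (so a half turn about z gives the same grasp; the last joint's range is limited). The gripper opens to 88 mm and grips with 3 to 60 N. Pads are 20 mm wide; open, the fingers measure 115 mm over their backs; the gripper's body (75 mm by 178 mm) begins 61 mm behind the grasp point.
Start: joints at [1.077, 0.091, 1.231, -0, 1.82, -0.057], TCP at [0.254, 0.544, 0.231] pointing down, gripper open.
Joint ranges: [-2.87, 2.87], [-0.86, 2.18], [0.17, 2.46], [-1.51, 4.65], [0.06, 2.69], [-2.65, 2.65]. Speed limits (rad/s): [2.57, 2.57, 3.01, 3.14, 3.14, 3.14].

INTERFACE

Orientations are given as a unit quaternion [w, x, y, z].
In Python, from bench import * gives the robot as it stands. Calls block until the motion is done:
- move_to(position, orientation): joint-space move of the TCP to a pose.
- move_l(position, speed=0.15, orientation=None): straight line of the TCP; orientation=None keeps the orientation; speed is the mean speed in m/s.
- movej(angles): joint-space move.
- gripper_open() and close(): open the fingers fully, or close them until they stop; the grip force is fixed at half the most.
- hold(seconds).
- inverse_kinematics(position, orientation): joint angles nearest the present ones, or None.
- state(): the state.
- get_image(name): name is "scene" or "top"; returns a dict with "frame" (400x640x3 uint8, blue, green, red), "depth" (400x640 float32, m along the optical axis (not along the pixel's ray), 0 where there is no reading), "camera_matrix" (3x3 intrinsics, pixels), "view" (4x4, takes a point from world to camera coordinates). Camera axes: x right, y up, looking along -z (the intrinsics and any distortion apply to the point x, -y, -z); pixel columns grow to the right and rows downward; lengths in m; the calibration is good to about 2 mm. A picture is of the moment at which its call begins.
A pose or a line that the arm cannot do raises IKError and nothing moves.
- job_done(): hands the job in, once; it reports no verdict.
The state is a dict: "time": time; "joint_pos": joint angles; "dq": joint speeds; "joint_torque": joint torques, N m; "ee_pos": TCP position; "ee_rot": TCP orientation; "ft_force": force on the tool from outside, world axes, zero at the start; "moment": the same for the moment, N m; "finger_gap": finger opening in m.
Only numpy, scipy, OpenCV 4.12 (cv2) and the standard library are available. Lean on these libraries where they do the work, as an engineer would, in place of code of your own. Each camera call takes 0.05 s, during which the arm holds its last target.

## Working session

There is one attempt and no reset: what is moved stays moved. The work goes in short steps, each a Python script; the robot and the scene stay as the last script left them, time stands still between calls to the robot, and variables do not carry over. Pictures are saved under pics/ and viewed, and the job is handed in when it is done.

```bash
ls; mkdir -p pics; python3 - <<'E'
from bench import *
import cv2,numpy as np
for n in("scene","top"):
    g=get_image(n); cv2.imwrite(f"pics/{n}0.png",g["frame"]); np.savez(f"{n}0.npz",**{k:g[k] for k in("frame","depth","camera_matrix","view")},)
    print(n,g.keys(),g["camera_matrix"].tolist(),np.round(g["view"],4).tolist())
s=state();print(s)
E
```

```text
pics
scene dict_keys(['frame', 'depth', 'camera_matrix', 'view']) [[499.84722222386495, 0.0, 326.38552044364326], [0.0, 499.84722222386495, 202.39498455374246], [0.0, 0.0, 1.0]] [[0.5786, -0.8154, 0.0196, -0.5402], [0.4744, 0.356, 0.8051, -0.2602], [-0.6634, -0.4565, 0.5928, -1.2813], [0.0, 0.0, 0.0, 1.0]]
top dict_keys(['frame', 'depth', 'camera_matrix', 'view']) [[389.8809687113542, 0.0, 322.6046015314024], [0.0, 389.8809687113542, 200.38581260800566], [0.0, 0.0, 1.0]] [[-0.0021, -0.9999, 0.0154, -0.2657], [0.9965, -0.0008, 0.0833, -0.5656], [-0.0833, 0.0156, 0.9964, -1.2322], [0.0, 0.0, 0.0, 1.0]]
{'time': 0.1, 'joint_pos': array([ 1.07730792e+00,  9.18172857e-02,  1.23171679e+00, -1.96644254e-05,
        1.81976971e+00, -5.67080808e-02]), 'dq': array([-1.41217849e-03, -3.17622748e-03, -2.26649101e-03, -6.79313296e-06,
       -1.46208636e-03, -6.74644133e-04]), 'joint_torque': array([ 2.68696116e-03, -4.47860205e+01, -4.07567275e+01,  7.01290858e-02,
        2.85110611e-02, -9.49030823e-05]), 'ee_pos': array([0.25371888, 0.54346544, 0.22962722]), 'ee_rot': array([-2.23234355e-04,  2.16660582e-01,  9.76246618e-01, -8.25984015e-04]), 'ft_force': array([-0.22920645, -0.70431976,  0.02968127]), 'moment': array([-0.01585781, -0.04379451,  0.03727441]), 'finger_gap': 0.08800034172126531}
```

View pics/scene0.png

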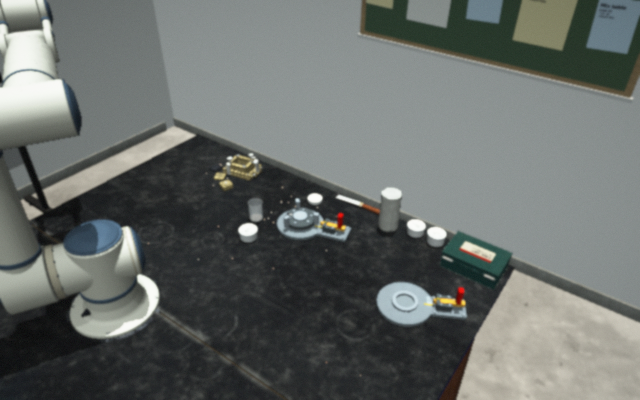

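View pics/top0.png

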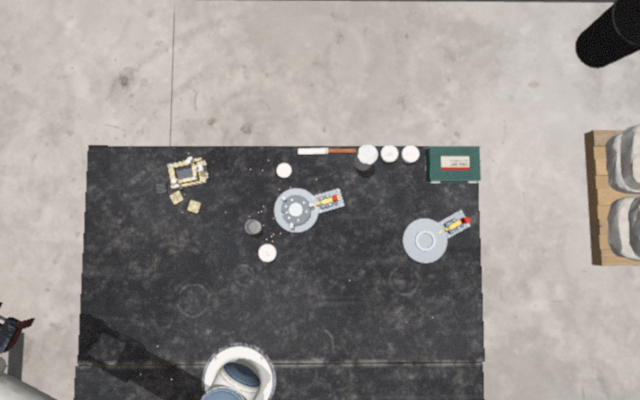

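The top view shows the flange's base at about (296,210) with its red post at (335,198). A second, empty base is at (425,240). The bystanders sit around (253,227), (267,253) and (284,170). I'll zoom in on both views next.

```bash
cat > h.py <<'E'
import numpy as np,cv2
def ray(g,u,v):
    K=g["camera_matrix"];V=g["view"];R=V[:3,:3];t=V[:3,3]
    d=np.array([(u-K[0,2])/K[0,0],-(v-K[1,2])/K[1,1],-1.0])
    return -R.T@t,R.T@d
def onz(g,u,v,z):
    c,d=ray(g,u,v);return c+d*(z-c[2])/d[2]
def proj(g,p):
    V=g["view"];K=g["camera_matrix"];q=V[:3,:3]@np.asarray(p)+V[:3,3]
    return np.array([K[0,0]*q[0]/-q[2]+K[0,2],K[1,1]*-q[1]/-q[2]+K[1,2]])
def crop(g,u0,v0,w,h,f,name):
    cv2.imwrite(name,cv2.resize(g["frame"][v0:v0+h,u0:u0+w],None,fx=f,fy=f,interpolation=cv2.INTER_CUBIC))
E
python3 - <<'E'
from h import *
s=dict(np.load("scene0.npz"));t=dict(np.load("top0.npz"))
crop(s,235,180,130,75,6,"pics/sc.png");crop(t,235,155,125,95,6,"pics/tc.png")
for n,u,v,z in(("base",296,210,.03),("post",335,198,.076),("base2",425,240,.02),("beaker",253,227,.06),("tin?",267,253,.03),("stone?",284,170,.012),("red2",467,220,.076)):
    print(n,onz(t,u,v,z).round(3))
print(ray(s,0,0)[0],ray(t,0,0)[0])
E
```

```text
base [ 0.534 -0.181  0.03 ]
post [ 0.568 -0.304  0.076]
base2 [ 0.437 -0.597  0.02 ]
beaker [ 0.479 -0.049  0.06 ]
tin? [ 0.397 -0.09   0.03 ]
stone? [ 0.666 -0.14   0.012]
red2 [ 0.5   -0.714  0.076]
[-0.41402818 -0.93280835  0.97964682] [ 0.46041963 -0.24695366  1.27904439]
```

View pics/sc.png

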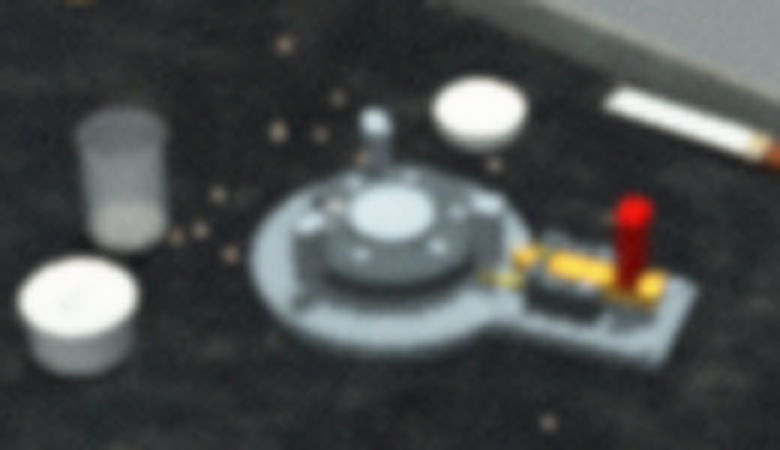

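View pics/tc.png

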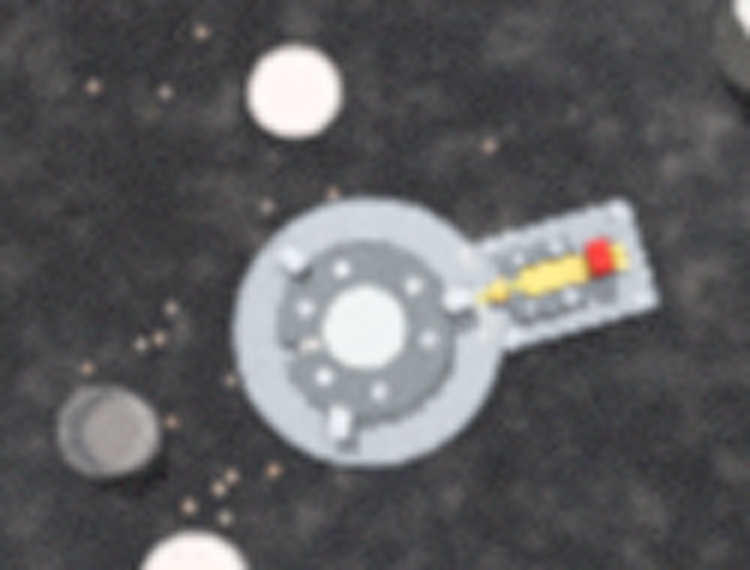

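The notch's white line is at crop (305,345), opposite the ear at (462,298) that stands near the key. So the flange is about half a turn off. Next I'll measure it properly.

```bash
cat > meas.py <<'E'
from h import *
def blob(mask,minA=3):
    n,l,st,c=cv2.connectedComponentsWithStats(mask.astype(np.uint8));return [(st[i,4],c[i],l==i) for i in range(1,n) if st[i,4]>=minA]
def wcent(w,m):
    v,u=np.nonzero(m);ww=w[v,u];return np.array([(u*ww).sum(),(v*ww).sum()])/ww.sum()
if __name__=="__main__":
    import sys
    t=dict(np.load(sys.argv[1]))
    f=t["frame"][155:250,235:360].astype(int);g=f.mean(2)
    print(np.array2string(g[30:72,38:85].astype(int),max_line_width=400,threshold=99999))
    hsv=cv2.cvtColor(t["frame"],cv2.COLOR_BGR2HSV)
    b,gg,r=[t["frame"][...,i].astype(int) for i in range(3)]
    red=(r-gg>80)&(r-b>80);red[:, :300]=0;red[:,360:]=0
    for a,c,m in blob(red): print("red",a,c,wcent((r-gg).astype(float),m),onz(t,*wcent((r-gg).astype(float),m),.076).round(4))
    ye=(gg-b>50)&(r-b>50)&(r-gg<80);ye[:,:300]=0;ye[:,360:]=0
    for a,c,m in blob(ye):
        print("yel",a,c); v,u=np.nonzero(m);print(list(zip(u,v)))
E
python3 meas.py top0.npz
```

```text
[[ 83  80  80  73  72  73  73  71  70  69  75  69  71  70  74  68  70  71  71  70  76  76  69  65  64  65  62  61  63  62  53  56  61  64  67  66  65  68  60  62  60  62  64  67  71  75  77]
 [ 85  79  82  72  76  73  77  74  65  69  73  77  72  71  72  69  85 107  87  70  70  73  71  65  64  63  62  59  59  64  59  57  63  61  62  63  60  65  65  63  63  63  67  73  78  79  73]
 [ 83  87  78  81  81  77  79  71  70  71  69  71  74  71  73  73 101 140 112  84  90 101 103  97  90  85  85  76  69  70  61  63  63  64  65  65  65  60  63  68  71  69  70  71  77  77  76]
 [ 79  86  85  82  86  95 112  88  67  69  69  74  70  73  75  87 117 144 149 149 159 164 169 168 163 157 154 149 129 114  95  85  70  63  64  62  63  63  68  76  72  68  76  72  73  78  75]
 [ 80  86  79  74  80 107 133 106  74  69  65  67  74  81 115 146 169 187 199 206 205 208 209 209 206 209 209 204 192 177 164 151 121  90  67  63  62  68  76  78  80  74  68  64  70  80  82]
 [ 77  78  80  73  79  91 103  81  67  59  67  80 112 146 175 201 208 211 212 215 214 215 217 216 215 215 214 215 213 208 211 205 182 155 109  76
[... 8704 characters left out ...]
.int64(320), np.int64(202)), (np.int64(321), np.int64(202)), (np.int64(322), np.int64(202)), (np.int64(323), np.int64(202)), (np.int64(324), np.int64(202)), (np.int64(325), np.int64(202)), (np.int64(326), np.int64(202)), (np.int64(327), np.int64(202)), (np.int64(328), np.int64(202)), (np.int64(316), np.int64(203)), (np.int64(317), np.int64(203)), (np.int64(318), np.int64(203)), (np.int64(319), np.int64(203)), (np.int64(322), np.int64(203)), (np.int64(323), np.int64(203)), (np.int64(324), np.int64(203)), (np.int64(325), np.int64(203)), (np.int64(315), np.int64(204)), (np.int64(316), np.int64(204)), (np.int64(317), np.int64(204)), (np.int64(318), np.int64(204)), (np.int64(319), np.int64(204))]
```

```bash
cat > pose.py <<'E'
from h import *
from scipy.optimize import least_squares
def rect(t,c,rs,th,z):
    p=np.stack([c[0]+rs[:,None]*np.cos(th),c[1]+rs[:,None]*np.sin(th),np.full((len(rs),len(th)),z)],-1)
    V=t["view"];K=t["camera_matrix"];q=p@V[:3,:3].T+V[:3,3]
    u=K[0,0]*q[...,0]/-q[...,2]+K[0,2];v=K[1,1]*-q[...,1]/-q[...,2]+K[1,2]
    return cv2.remap(t["frame"],u.astype(np.float32),v.astype(np.float32),cv2.INTER_LINEAR).mean(2)
def circ(t,c,z,r0,r1,th,level):
    rs=np.arange(r0,r1,.0005)
    for _ in range(3):
        im=rect(t,c,rs,th,z); P=[]
        for j,a in enumerate(th):
            b=im[:,j]>level
            k=np.nonzero(b[:-1]&~b[1:])[0]
            if len(k): P.append([c[0]+rs[k[-1]]*np.cos(a),c[1]+rs[k[-1]]*np.sin(a)])
        P=np.array(P)
        s=least_squares(lambda x:np.hypot(P[:,0]-x[0],P[:,1]-x[1])-x[2],[*c,(r0+r1)/2],loss="soft_l1",f_scale=.001).x
        c=s[:2]
    return s,len(P)
def ears(t,c,z=.058):
    th=np.radians(np.arange(0,360,1.0));im=rect(t,c,np.arange(.047,.0575,.0005),th,z)
    return th,im.mean(0)
E
python3 - <<'E'
from pose import *
t=dict(np.load("top0.npz"))
th=np.radians(np.arange(-45,235,3))
print("plate",circ(t,[.534,-.181],.012,.06,.085,th,140))
print("hub",circ(t,[.534,-.181],.040,.012,.032,np.radians(np.arange(0,360,4)),200))
c=circ(t,[.534,-.181],.012,.06,.085,th,140)[0][:2]
a,p=ears(t,c)
for i in range(0,360,5):
    if p[i]>205: print(i,p[i:i+5].astype(int))
red=onz(t,334.43,197.36,.076);print(np.degrees(np.arctan2(*(red[:2]-c)[::-1])),np.hypot(*(red[:2]-c)))
for u,v,z in((293,260,.06),(462,298,.06),(342,420,.06),(303,345,.034)):
    q=onz(t,235+u/6-.4,155+v/6-.4,z)[:2]-c;print(np.degrees(np.arctan2(q[1],q[0])),np.hypot(*q))
E
```

```text
plate (array([ 0.5360639 , -0.17987633,  0.0723911 ]), 94)
hub (array([ 0.53613619, -0.17928458,  0.02155861]), 90)
0 [213 213 213 213 214]
5 [213 213 213 212 212]
10 [211 210 210 210 210]
15 [209 209 209 210 210]
20 [211 211 211 211 211]
25 [211 211 211 211 211]
30 [211 211 210 210 210]
35 [209 209 210 210 212]
40 [214 218 222 227 230]
45 [233 234 233 232 228]
50 [222 215 207 199 193]
65 [205 205 205 205 206]
70 [206 206 206 206 206]
75 [206 206 206 207 207]
80 [207 208 208 208 208]
85 [208 208 208 207 207]
90 [207 207 207 207 207]
95 [206 206 205 204 205]
100 [205 206 206 207 208]
105 [208 209 209 209 208]
110 [208 208 208 208 207]
115 [207 206 206 205 204]
165 [233 234 233 230 226]
170 [217 203 187 173 162]
285 [233 235 235 233 230]
290 [226 221 215 211 209]
295 [207 205 205 204 205]
300 [205 205 205 206 206]
305 [207 207 208 209 209]
310 [209 210 210 210 210]
315 [209 209 209 209 209]
320 [209 209 210 210 210]
325 [210 210 210 211 211]
330 [212 212 212 212 212]
335 [212 212 212 212 211]
340 [211 211 211 210 210]
345 [210 210 211 211 211]
350 [211 211 212 213 213]
355 [213 213 213 213 213]
-74.35832319113484 0.12727784674388726
47.081743186890364 0.050063949352427514
-74.72308419772313 0.05349931147796614
167.76132653176222 0.05055697685266506
105.09422131002539 0.034470066512515635
```

```bash
python3 - <<'E'
from pose import *
t=dict(np.load("top0.npz"));s=dict(np.load("scene0.npz"))
c=np.array([.5361,-.1797])
def strip(g,a,z,name):
    d=np.array([np.cos(a),np.sin(a)]);n=np.array([-d[1],d[0]])
    A=np.arange(.03,.170,.0005);B=np.arange(-.045,.045,.0005)
    p=c+A[None,:,None]*d+B[:,None,None]*n;p=np.concatenate([p,np.full(p.shape[:2]+(1,),z)],-1)
    V=g["view"];K=g["camera_matrix"];q=p@V[:3,:3].T+V[:3,3]
    u=K[0,0]*q[...,0]/-q[...,2]+K[0,2];v=K[1,1]*-q[...,1]/-q[...,2]+K[1,2]
    im=cv2.remap(g["frame"],u.astype(np.float32),v.astype(np.float32),cv2.INTER_CUBIC)
    return im
a=np.radians(-74.4)
ims=[strip(t,a,.036,""),strip(s,a,.036,"")]
for im in ims:
    for k in range(0,280,20): cv2.putText(im,str(30+k//2),(k,8),0,.25,(0,0,255));cv2.line(im,(k,8),(k,12),(0,0,255))
cv2.imwrite("pics/strip.png",cv2.resize(np.vstack(ims),None,fx=1.6,fy=1.6) if 0 else cv2.resize(np.vstack(ims),(700,900*600//750-120)))
crop(t,395,195,85,75,8,"pics/tc2.png")
# tail edges at z=.012
th=None
im=strip(t,a,.012,"").mean(2)
B=np.arange(-.045,.045,.0005)
for r in (.125,.13,.135,.14,.145,.15):
    col=im[:,int((r-.03)/.0005)];k=np.nonzero(col>140)[0];print(r,B[k[0]],B[k[-1]])
E
```

```text
0.125 -0.028999999999999984 0.03150000000000007
0.13 -0.029999999999999985 0.03100000000000007
0.135 -0.028999999999999984 0.03250000000000007
0.14 -0.029499999999999985 0.03100000000000007
0.145 -0.029499999999999985 0.03200000000000007
0.15 -0.029499999999999985 0.03200000000000007
```

View pics/strip.png

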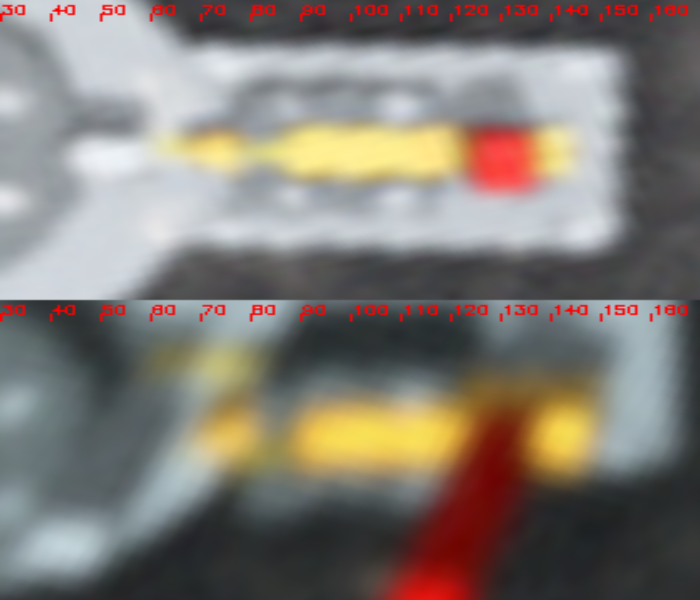

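View pics/tc2.png

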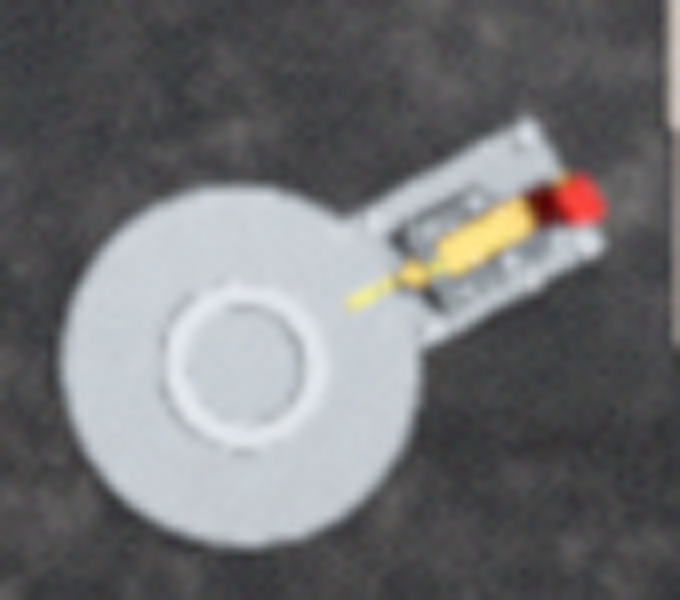

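The key nose sits at about 67–68 mm from the centre, so travel is about 0–3 mm and the ears clear it. The base's −y direction is at about −74.2°. The ears are at 46°, 166° and −74°, so the notch is at 106° and needs about a 180° turn. I'll push the ear at 166° clockwise, which keeps the tool away from the key, and stop short to look.

```bash
cat > push.py <<'E'
from bench import *
from pose import *
C=np.array([.5361,-.1797]);TZ=.048
def q(psi):
    a=np.radians(psi+90)/2;return [0,float(np.cos(a)),float(np.sin(a)),0]
def pose(th,back=.0195,r=.053,z=TZ):   # clockwise push of ear at angle th (deg)
    a=np.radians(th);e=np.array([np.cos(a),np.sin(a)]);n=np.array([-e[1],e[0]])
    p=C+r*e+back*n;return [float(p[0]),float(p[1]),z],q(th-90)
F0=None
def zero():
    global F0;F0=np.mean([state()["ft_force"] for _ in range(3)],0);return F0
def rep(tag):
    s=state();print(tag,"t%.2f"%s["time"],"F",(s["ft_force"]-F0).round(1),"p",s["ee_pos"].round(4),flush=True);return s
E
python3 - <<'E'
from push import *
print(TZ); close()
p,o=pose(180,z=.15)
print(inverse_kinematics(p,o))
for th in(180,80,-14):
    pp,oo=pose(th);print(th,np.round(inverse_kinematics(pp,oo),2))
move_to(p,o);zero();s=rep("above");print(s["joint_pos"].round(2),s["finger_gap"])
p,o=pose(180);move_l(p,.12);rep("down")
E
```

```text
0.048
[-4.56206881e-01 -1.19070389e-01  1.58130668e+00 -4.44089210e-16
  1.67935637e+00 -2.02700321e+00]
180 [-0.46 -0.08  1.72 -0.    1.49 -2.03]
80 [-0.29 -0.03  1.68 -0.    1.49 -0.12]
-14 [-0.34  0.18  1.46 -0.    1.5   1.47]
above t4.20 F [0. 0. 0.] p [ 0.4834 -0.1987  0.1501]
[-0.46 -0.12  1.58  0.    1.68 -2.03] 0.0006562515637054811
down t5.20 F [-0.5 -0.2 -0.8] p [ 0.4837 -0.1995  0.049 ]
```

```bash
python3 - <<'E'
from push import *
for n in("scene","top"):
    g=get_image(n); np.savez(n+"1.npz",**g); crop(g,*((235,180,130,75) if n=="scene" else (235,155,125,95)),6,f"pics/{n}1.png")
zero()
# approach then first short push
for th in (172,169,166,163,160,155,150):
    p,o=pose(th);move_l(p,.03,o);rep(th)
E
```

```text
172 t5.72 F [-1.3 -0.4  0.4] p [ 0.4812 -0.1918  0.0486]
169 t5.97 F [-0.3 -1.4  0.4] p [ 0.4805 -0.1889  0.0482]
166 t6.22 F [ 0.6 -0.7  0.5] p [ 0.48   -0.1859  0.048 ]
163 t6.47 F [-0.3 -1.3 -0.1] p [ 0.4797 -0.1829  0.048 ]
160 t6.72 F [-1.  -1.5  0.7] p [ 0.4797 -0.18    0.048 ]
155 t7.03 F [-0.8 -1.4  0.6] p [ 0.4799 -0.175   0.048 ]
150 t7.35 F [-0.6 -0.7  1. ] p [ 0.4804 -0.1702  0.048 ]
```

View pics/scene1.png

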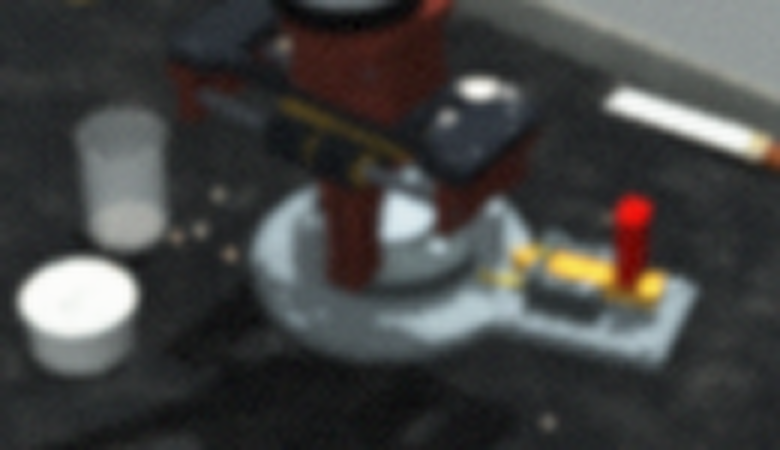

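The left finger at (355,240) stands beside the ear at (305,240), and the gripper body is well above everything. The measured reaction is around 1.3 N. I'll check that the flange is actually turning.

```bash
python3 - <<'E'
from push import *
g=get_image("scene"); crop(g,235,180,130,75,6,"pics/scene2.png")
g=get_image("top"); crop(g,235,155,125,95,6,"pics/top2.png")
E
```

```text
(no output)
```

View pics/scene2.png

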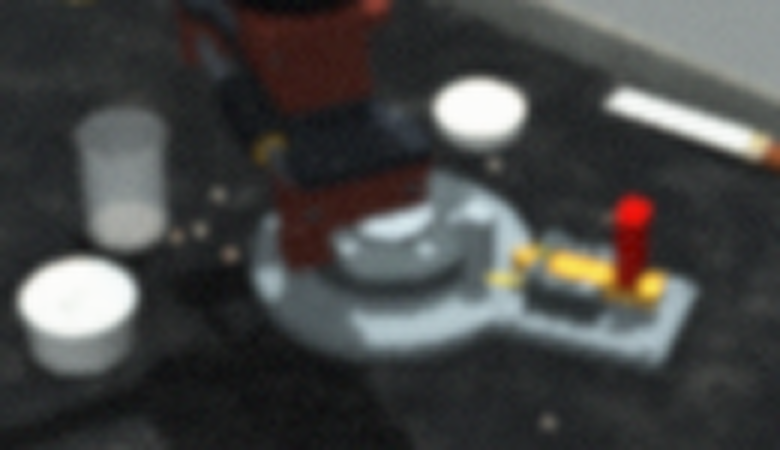

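View pics/top2.png

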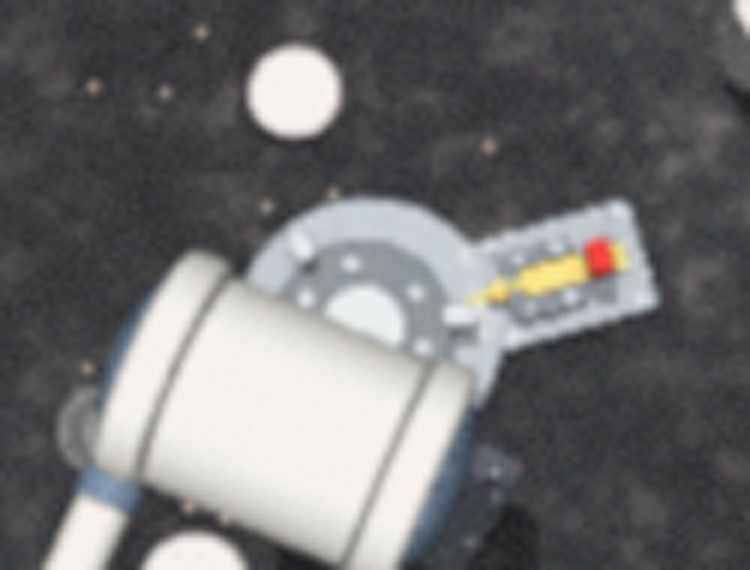

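It is turning: the ear near the key moved from (462,298) to (460,316), about 11°. I'll continue the arc and stop short.

```bash
python3 - <<'E'
from push import *
zero()
for th in range(142,-1,-8):
    p,o=pose(th);move_l(p,.05,o);s=rep(th)
    if np.linalg.norm(s["ft_force"]-F0)>8: print("STOP");break
E
```

```text
142 t7.76 F [0.2 1.4 0.9] p [ 0.4824 -0.1624  0.048 ]Traceback (most recent call last):
  File "<stdin>", line 5, in <module>
TypeError: unsupported operand type(s) for -: 'float' and 'NoneType'
```

```bash
python3 - <<'E'
from push import *
f0=np.array(zero())
for th in list(range(134,0,-8))+[0]:
    p,o=pose(th);move_l(p,.05,o);s=rep(th)
    if np.linalg.norm(s["ft_force"]-f0)>8: print("STOP");break
g=get_image("scene"); crop(g,235,180,130,75,6,"pics/scene3.png")
g=get_image("top"); crop(g,235,155,125,95,6,"pics/top3.png")
E
```

```text
134 t8.07 F [ 0.5  0.4 -2.1] p [ 0.4853 -0.1552  0.048 ]
126 t8.38 F [ 0.1 -0.1 -1. ] p [ 0.4892 -0.1484  0.048 ]
118 t8.68 F [ 0.5 -0.6 -1.1] p [ 0.494  -0.1422  0.048 ]
110 t8.99 F [ 0.6  0.7 -1.6] p [ 0.4996 -0.1367  0.048 ]
102 t9.30 F [ 0.6 -0.5 -1. ] p [ 0.506  -0.1321  0.048 ]
94 t9.61 F [-0.1 -0.5 -1.9] p [ 0.5129 -0.1284  0.048 ]
86 t9.92 F [-0.  -0.  -0.2] p [ 0.5202 -0.1256  0.048 ]
78 t10.22 F [ 0.1 -0.5 -0.9] p [ 0.5279 -0.124   0.048 ]
70 t10.53 F [ 1.2 -0.5 -0.9] p [ 0.5357 -0.1234  0.0479]
62 t10.84 F [ 0.2 -0.5 -2.2] p [ 0.5436 -0.1239  0.048 ]
54 t11.15 F [ 0.2 -0.6 -0.4] p [ 0.5513 -0.1255  0.048 ]
46 t11.46 F [ 0.2 -1.  -0.3] p [ 0.5587 -0.1281  0.048 ]
38 t11.77 F [ 0.6 -0.3 -2.3] p [ 0.5656 -0.1318  0.048 ]
30 t12.07 F [ 0.7 -0.9 -0.5] p [ 0.5721 -0.1364  0.048 ]
22 t12.38 F [-0.3  0.3 -0.5] p [ 0.5777 -0.1418  0.048 ]
14 t12.69 F [ 0.2 -0.9 -0.9] p [ 0.5826 -0.148   0.048 ]
6 t13.00 F [-0.5 -0.8 -1.2] p [ 0.5866 -0.1547  0.048 ]
0 t13.27 F [ 0.8 -1.  -0.7] p [ 0.589  -0.1601  0.048 ]
```

View pics/scene3.png

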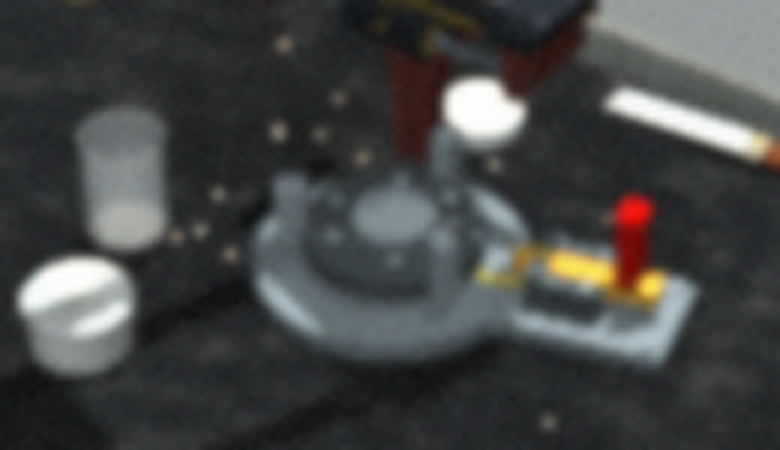

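View pics/top3.png

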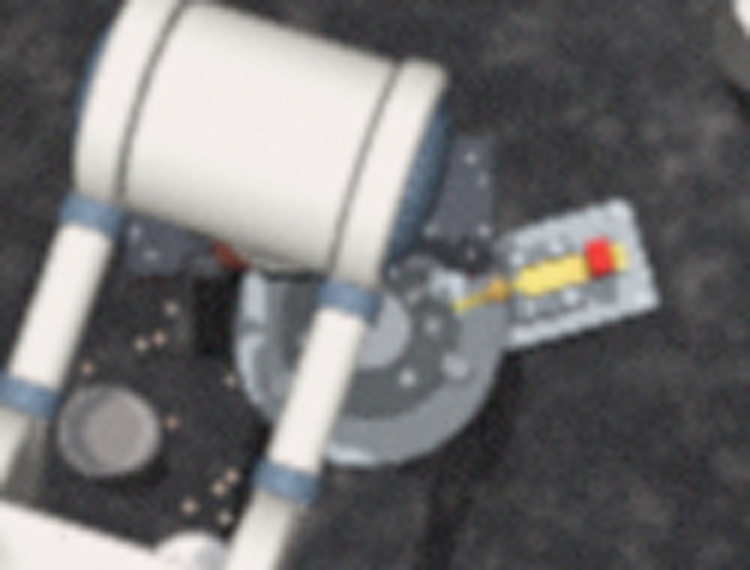

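The notch side has come round: ears are now at crop (290,190), (445,150) and (445,260). I'll back off, lift and swing aside for a clear measurement.

```bash
cat >> pose.py <<'E'
def earfit(t,c):
    th,p=ears(t,c);out=[]
    return th,p
E
python3 - <<'E'
from push import *
zero()
p,o=pose(0,back=.028);move_l(p,.05,o)
p[2]=.17;move_l(p,.2,o)
q0=state()["joint_pos"].copy();q0[0]-=.65;movej(q0);rep("aside")
for n in("scene","top"):
    g=get_image(n); np.savez(n+"4.npz",**g); crop(g,*((235,180,130,75) if n=="scene" else (235,155,125,95)),6,f"pics/{n}4.png")
c=C
a,p=ears(g,c)
for i in range(0,360,5):
    print(i,p[i:i+5].astype(int),end="; ")
print("hub",circ(g,C,.040,.012,.032,np.radians(np.arange(0,360,4)),200))
E
```

```text
aside t15.88 F [ 0.2 -0.6 -1. ] p [ 0.3777 -0.4762  0.1683]
0 [214 221 224 226 228]; 5 [226 224 221 216 208]; 10 [201 195 194 194 194]; 15 [195 196 198 200 201]; 20 [202 203 203 203 204]; 25 [204 204 203 203 203]; 30 [203 204 204 203 203]; 35 [203 203 202 202 202]; 40 [202 202 202 202 202]; 45 [202 202 202 202 202]; 50 [203 203 203 203 203]; 55 [202 202 201 201 201]; 60 [201 201 200 200 199]; 65 [198 198 198 199 199]; 70 [199 199 199 200 200]; 75 [200 199 199 200 201]; 80 [201 201 201 201 201]; 85 [200 200 200 200 201]; 90 [201 201 201 201 201]; 95 [200 200 199 199 199]; 100 [199 199 199 199 199]; 105 [199 198 198 198 198]; 110 [198 197 197 197 197]; 115 [197 198 198 200 202]; 120 [206 210 215 219 223]; 125 [224 225 224 221 216]; 130 [209 198 185 170 157]; 135 [146 138 135 133 133]; 140 [134 136 140 144 150]; 145 [158 165 172 177 181]; 150 [184 186 187 188 189]; 155 [188 188 187 186 184]; 160 [182 181 181 181 180]; 165 [179 179 178 176 175]; 170 [174 174 173 173 173]; 175 [173 173 173 172 172]; 180 [171 168 165 162 160]; 185 [159 158 157 159 161]; 190 [163 163 163 163 161]; 195 [159 
[... 238 characters left out ...]
[172 187 201 211 218]; 245 [223 226 227 225 222]; 250 [218 211 202 194 186]; 255 [180 176 174 172 173]; 260 [174 174 175 175 176]; 265 [177 177 177 177 177]; 270 [178 179 179 180 182]; 275 [183 184 183 183 182]; 280 [181 182 184 185 187]; 285 [189 191 191 192 192]; 290 [192 192 192 193 195]; 295 [197 198 199 200 201]; 300 [202 202 202 202 201]; 305 [200 198 196 195 194]; 310 [193 193 194 194 195]; 315 [195 195 196 196 196]; 320 [197 197 197 198 199]; 325 [199 200 200 200 201]; 330 [201 202 202 202 201]; 335 [201 201 201 201 201]; 340 [201 201 201 201 201]; 345 [201 202 202 202 202]; 350 [202 199 196 193 190]; 355 [187 183 181 191 203]; hub (array([ 0.53669668, -0.181157  ,  0.02104429]), 90)
```

View pics/top4.png

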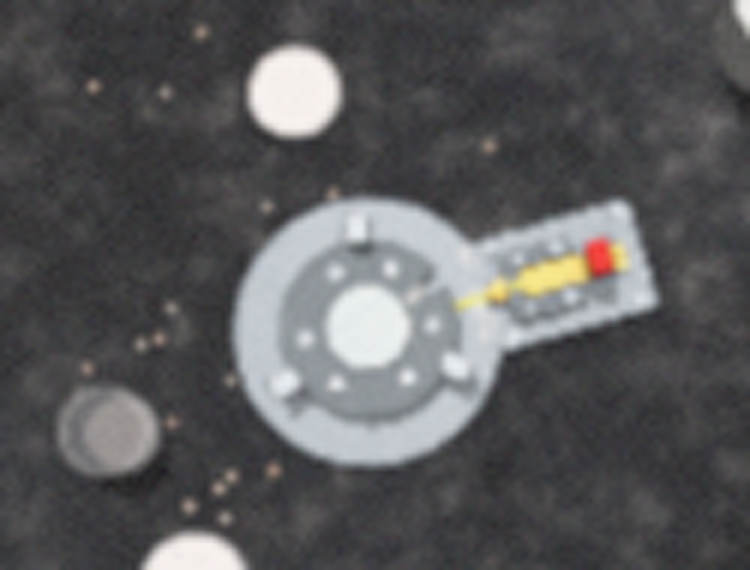

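The ears are now at about 5°, 125° and 246°, so the notch is at about −54.5° with 20° remaining. The ear lags the commanded angle by about 5.6°. I'll go back and push the rest.

```bash
python3 - <<'E'
from push import *
p,o=pose(0,back=.028,z=.12);move_to(p,o)
p[2]=TZ;move_l(p,.12,o);f0=np.array(zero())
for th in (0,-5,-10,-14,-17,-19.3):
    p,o=pose(th);move_l(p,.03,o);s=rep(th)
    if np.linalg.norm(s["ft_force"]-f0)>8: print("STOP");break
hold(.2)
p,o=pose(th,back=.028);move_l(p,.04,o)
p[2]=.17;move_l(p,.2,o)
q0=state()["joint_pos"].copy();q0[0]-=.65;movej(q0);rep("aside")
for n in("scene","top"):
    g=get_image(n); np.savez(n+"5.npz",**g); crop(g,*((235,180,130,75) if n=="scene" else (235,155,125,95)),6,f"pics/{n}5.png")
E
cat > ang.py <<'E'
import sys
from pose import *
def analyze(g,C=np.array([.5361,-.1797])):
    hub,_=circ(g,C,.040,.012,.032,np.radians(np.arange(0,360,4)),200)
    res=[]
    for cen in (C,hub[:2]):
        th,p=ears(g,cen);n=len(p);pk=[]
        P=p.copy()
        for k in range(3):
            # best peak by local contrast
            s=np.array([np.roll(P,-i)[:13].mean()-.5*(np.roll(P,-i+8)[:5].mean()+np.roll(P,-i-16)[:5].mean()) for i in range(n)])
            i=int(np.argmax(s));idx=(np.arange(i-4,i+17))%n;w=np.clip(p[idx]-(p[idx].max()-18),0,None)
            pk.append(float((w*np.arange(i-4,i+17)).sum()/w.sum()));P[idx]=P.min()
        pk=sorted(x%360 for x in pk);res.append(pk)
    return hub,res
if __name__=="__main__":
    for f in sys.argv[1:]:
        h,r=analyze(dict(np.load(f)));print(f,h.round(4),[np.round(x,1).tolist() for x in r],"mean mod120",[round(float(np.degrees(np.angle(np.mean(np.exp(3j*np.radians(x)))))/3),2) for x in r])
E
python3 ang.py top0.npz top4.npz top5.npz
```

```text
0 t18.62 F [-0.4 -1.2 -0.7] p [ 0.5892 -0.1606  0.0483]
-5 t18.94 F [0.1 1.2 0.8] p [ 0.5906 -0.1649  0.0479]
-10 t19.26 F [ 0.1  0.7 -0.5] p [ 0.5916 -0.1697  0.0479]
-14 t19.54 F [ 0.2 -0.3 -1.2] p [ 0.5922 -0.1736  0.0479]
-17 t19.79 F [ 1.1  0.7 -0.4] p [ 0.5924 -0.1766  0.0479]
-19.3 t20.04 F [ 0.2  1.7 -0.8] p [ 0.5925 -0.1788  0.0479]
aside t22.82 F [ 0.2  0.4 -0.1] p [ 0.3712 -0.4952  0.1684]
top0.npz [ 0.5361 -0.1793  0.0216] [[166.0, 286.7, 307.8], [166.5, 286.5, 307.9]] mean mod120 [53.14, 53.28]
top4.npz [ 0.5367 -0.1812  0.021 ] [[104.6, 125.5, 247.0], [104.5, 125.2, 245.7]] mean mod120 [-0.57, -1.2]
top5.npz [ 0.5364 -0.1813  0.0209] [[105.3, 227.1, 344.7], [88.2, 105.2, 225.7]] mean mod120 [-14.27, -20.13]
```

View pics/top5.png

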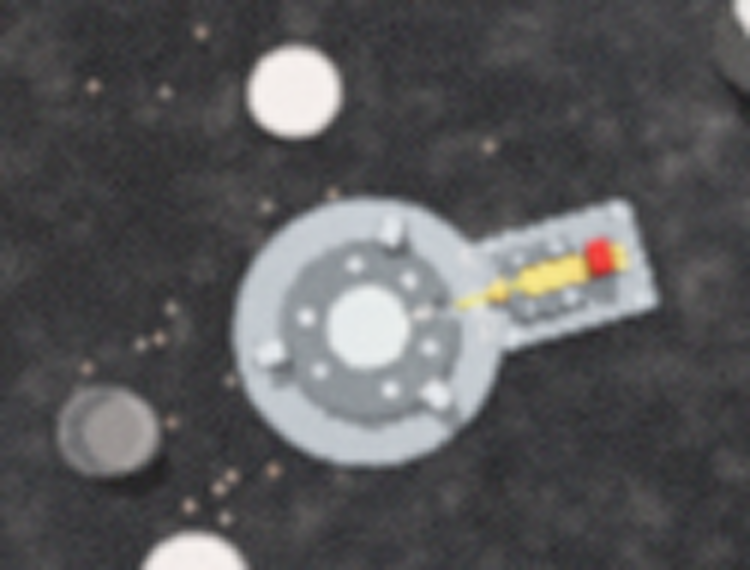

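View pics/scene5.png

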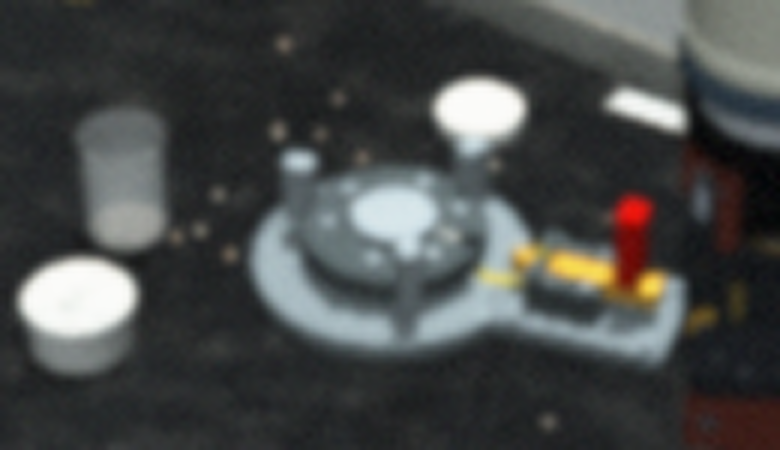

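The flange now reads −14.27° modulo 120, so the notch is at −74.3° against a target of −74.2°. The white line at (425,312) lines up with the yellow mark at (460,305). Next is the post. First I'll check the thermos clearance and the post position.

```bash
cat > post.py <<'E'
from push import *
A=np.radians(-74.3);D=np.array([np.cos(A),np.sin(A)])
def pp(r,z=.062):
    p=C+r*D;return [float(p[0]),float(p[1]),z]
O=q(-74.3)
def F(n=4):
    v=[]
    for _ in range(n): hold(.03);v.append(state()["ft_force"])
    return np.mean(v,0)
E
python3 - <<'E'
from post import *
t=dict(np.load("top5.npz"));s=dict(np.load("scene5.npz"));s0=dict(np.load("scene0.npz"))
print("thermos foot",onz(s0,388,229,0).round(3),"top if z=.1,.15",onz(t,367,155,.1).round(3),onz(t,367,155,.15).round(3))
move_to(pp(.172,.16),O);move_l(pp(.172),.1);f0=F()
print(f0.round(2),state()["ee_pos"].round(4),state()["time"],state()["joint_pos"].round(2))
for n in("scene","top"):
    g=get_image(n); crop(g,*((235,180,130,75) if n=="scene" else (235,155,125,95)),6,f"pics/{n}6.png")
np.save("f0.npy",f0)
E
```

```text
thermos foot [ 0.683 -0.411  0.   ] top if z=.1,.15 [ 0.699 -0.402  0.1  ] [ 0.689 -0.395  0.15 ]
[ 0.02 -0.11  0.37] [ 0.5831 -0.3456  0.0632] 25.2083 [-0.59  0.33  1.26  0.    1.55  0.71]
```

View pics/scene6.png

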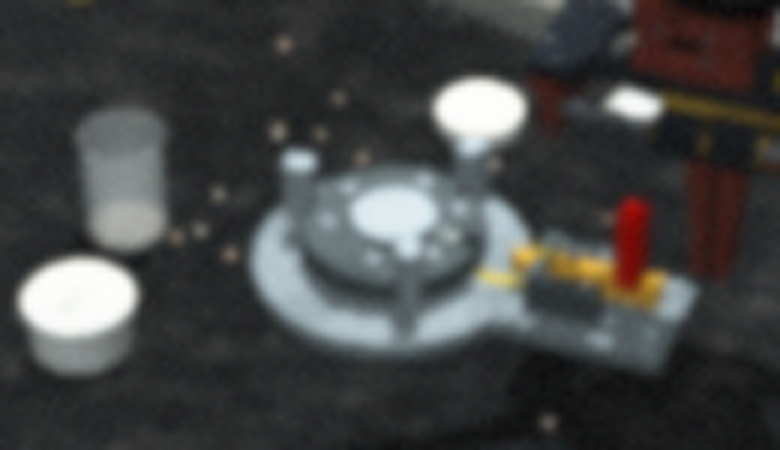

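The closed fingers at (715,220) stand behind the post at (632,240). I'll push in small steps and watch the force.

```bash
python3 - <<'E'
from post import *
f0=np.load("f0.npy");r=.172
while r>.114:
    r-=.002;move_l(pp(r),.025);f=F(3)-f0;s=state();rr=(s["ee_pos"][:2]-C)@D
    print("r %.4f act %.4f Fa %.1f lat %.1f z %.1f t %.2f"%(r,rr,f[:2]@D,f[0]*-D[1]+f[1]*D[0],f[2],s["time"]),flush=True)
    if f[:2]@D>10.5: print("rise");break
E
```

```text
r 0.1700 act 0.1700 Fa 0.3 lat -0.4 z -0.2 t 25.66
r 0.1680 act 0.1680 Fa 0.1 lat -0.1 z -0.1 t 26.01
r 0.1660 act 0.1660 Fa -0.5 lat -0.4 z 0.0 t 26.36
r 0.1640 act 0.1640 Fa 0.1 lat 0.7 z -0.4 t 26.71
r 0.1620 act 0.1620 Fa -0.2 lat -0.1 z -0.1 t 27.06
r 0.1600 act 0.1600 Fa 0.1 lat 0.4 z -0.3 t 27.41
r 0.1580 act 0.1580 Fa 0.1 lat 0.1 z -0.4 t 27.76
r 0.1560 act 0.1560 Fa -0.1 lat 0.1 z -0.5 t 28.11
r 0.1540 act 0.1540 Fa 0.4 lat 0.0 z -0.2 t 28.46
r 0.1520 act 0.1520 Fa 0.3 lat -0.1 z -0.2 t 28.81
r 0.1500 act 0.1500 Fa -0.1 lat 0.1 z -0.3 t 29.16
r 0.1480 act 0.1480 Fa -0.3 lat -0.3 z -0.7 t 29.51
r 0.1460 act 0.1460 Fa -0.2 lat -0.1 z -0.0 t 29.86
r 0.1440 act 0.1444 Fa 3.0 lat 0.8 z -1.1 t 30.21
r 0.1420 act 0.1421 Fa 4.0 lat -0.8 z -1.9 t 30.56
r 0.1400 act 0.1399 Fa 3.2 lat -0.4 z -1.2 t 30.91
r 0.1380 act 0.1378 Fa 2.5 lat -1.4 z -0.7 t 31.26
r 0.1360 act 0.1359 Fa 3.3 lat -1.6 z -1.0 t 31.61
r 0.1340 act 0.1339 Fa 3.0 lat -2.2 z -0.5 t 31.96
r 0.1320 act 0.1319 Fa 3.5 lat -3.2 z -0.8 t 32.31
r 0.1300 act 0.1300 Fa 3.2 lat -3.0 z -0.8 t 32.66
r 0.1280 act 0.1280 Fa 3.8 lat -3.1 z -0.4 t 33.01
r 0.1260 act 0.1260 Fa 3.6 lat -2.8 z -0.4 t 33.36
r 0.1240 act 0.1240 Fa 3.4 lat -2.9 z 0.2 t 33.71
r 0.1220 act 0.1220 Fa 3.1 lat -3.7 z -0.2 t 34.06
r 0.1200 act 0.1200 Fa 3.4 lat -3.5 z -0.3 t 34.41
r 0.1180 act 0.1192 Fa 7.0 lat -2.8 z -2.1 t 34.76
r 0.1160 act 0.1190 Fa 13.9 lat -0.7 z -4.6 t 35.11
rise
```

The post moved about 26 mm after contact at r≈0.145, past the 22 mm butting point, and then hit a stiff stop. I'll check in the pictures whether this is home.

```bash
python3 - <<'E'
from post import *
for n in("scene","top"):
    g=get_image(n); np.savez(n+"7.npz",**g); crop(g,*((235,180,130,75) if n=="scene" else (235,155,125,95)),6,f"pics/{n}7.png")
f=F(3)-np.load("f0.npy");print(f.round(1),f[:2]@D,state()["time"])
def redc(g,z):
    b,gg,r=[g["frame"][...,i].astype(int) for i in range(3)]
    m=(r-gg>80)&(r-b>80);m[:,:280]=0;m[:,365:]=0;m[:180]=0;m[245:]=0
    v,u=np.nonzero(m);return u.min(),u.max(),v.min(),v.max(),u.mean(),v.mean()
for n in("scene0","scene5","scene7"):print(n,redc(dict(np.load(n+".npz")),0))
E
```

```text
[  2.8 -13.5  -4.8] 13.735402269854232 35.3083
scene0 (np.int64(338), np.int64(343), np.int64(213), np.int64(226), np.float64(339.8305084745763), np.float64(218.64406779661016))
scene5 (np.int64(338), np.int64(343), np.int64(213), np.int64(226), np.float64(339.89285714285717), np.float64(218.375))
scene7 (np.int64(330), np.int64(332), np.int64(212), np.int64(225), np.float64(331.0), np.float64(218.5))
```

View pics/scene7.png

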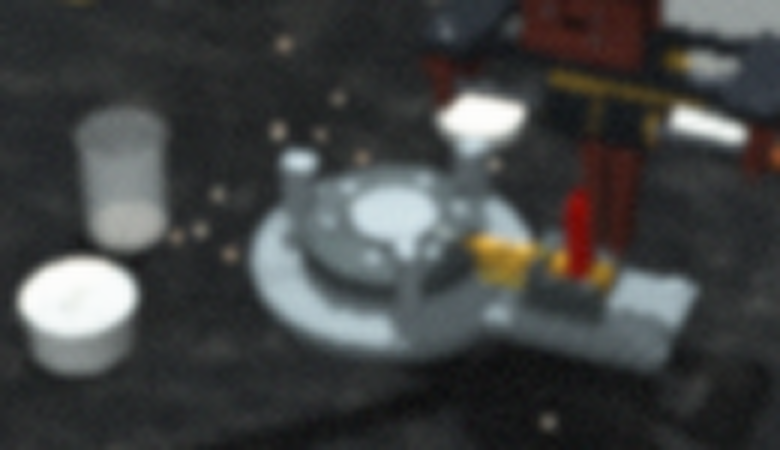

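View pics/top7.png

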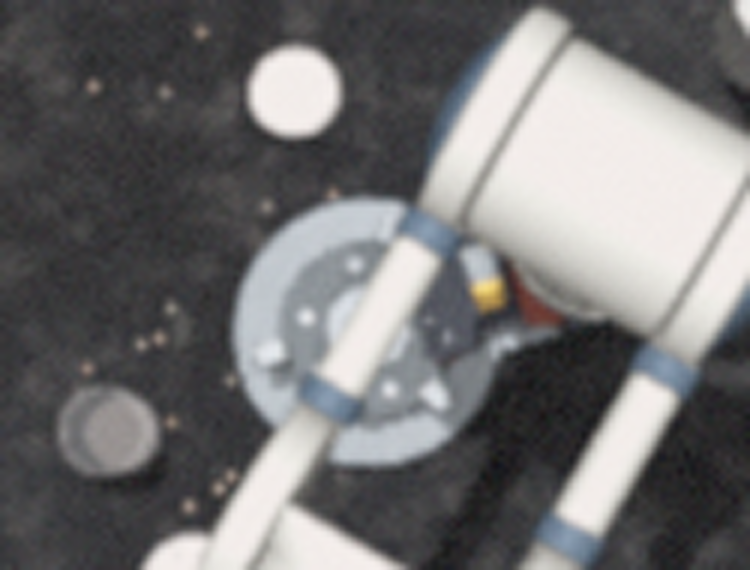

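The nose has entered the notch: the key is at (500,255) and the post has moved to (578,235). The stop is rigid, with 0.2 mm of motion for 7 N. I'll now lean to about 15 N, hold, then release.

```bash
python3 - <<'E'
from post import *
f0=np.load("f0.npy")
r=.116
for _ in range(3):
    f=(F(3)-f0)[:2]@D
    if f>14.6: break
    r-=min(.0005,(15.2-f)/3500);move_l(pp(r),.01)
fs=[]
t0=state()["time"]
while state()["time"]-t0<.75:
    hold(.05);f=state()["ft_force"]-f0;fs.append(f[:2]@D)
s=state();print("r",r,"act",(s["ee_pos"][:2]-C)@D,np.round(fs,1),s["time"])
move_l(pp(.135),.05);move_l(pp(.14,.17),.2)
q0=state()["joint_pos"].copy();q0[0]-=.65;movej(q0);zero();rep("aside")
for n in("scene","top"):
    g=get_image(n); np.savez(n+"8.npz",**g); crop(g,*((235,180,130,75) if n=="scene" else (235,155,125,95)),6,f"pics/{n}8.png")
b,gg,rr=[g["frame"][...,i].astype(int) for i in range(3)]
m=(rr-gg>80)&(rr-b>80);m[:,:280]=0;m[:,365:]=0;m[:180]=0;m[245:]=0;
w=np.where(m,rr-gg,0).astype(float);v,u=np.mgrid[:400,:640]
pt=onz(g,(u*w).sum()/w.sum(),(v*w).sum()/w.sum(),.076);print("post",pt,np.hypot(*(pt[:2]-C)),m.sum())
E
python3 ang.py top8.npz
```

```text
r 0.11553313586772208 act 0.11902201568434255 [15.8 15.  15.3 16.1 15.  14.3 15.7 15.3 15.5 15.3 14.7 15.2 14.9 14.8
 15.7] 36.5083
aside t39.28 F [0. 0. 0.] p [ 0.2678 -0.5966  0.1686]
post [ 0.56354576 -0.277776    0.076     ] 0.10184386302004617 22
top8.npz [ 0.5364 -0.1813  0.0213] [[85.1, 105.4, 227.1], [85.0, 105.2, 225.6]] mean mod120 [-20.48, -21.07]
```

View pics/scene8.png

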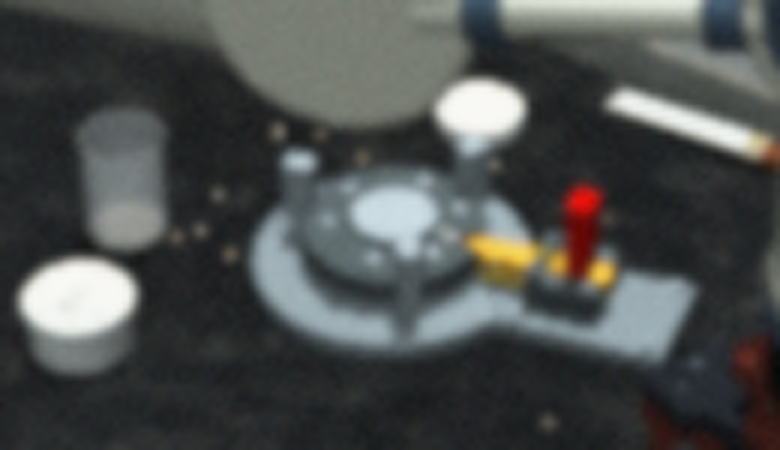

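View pics/top8.png

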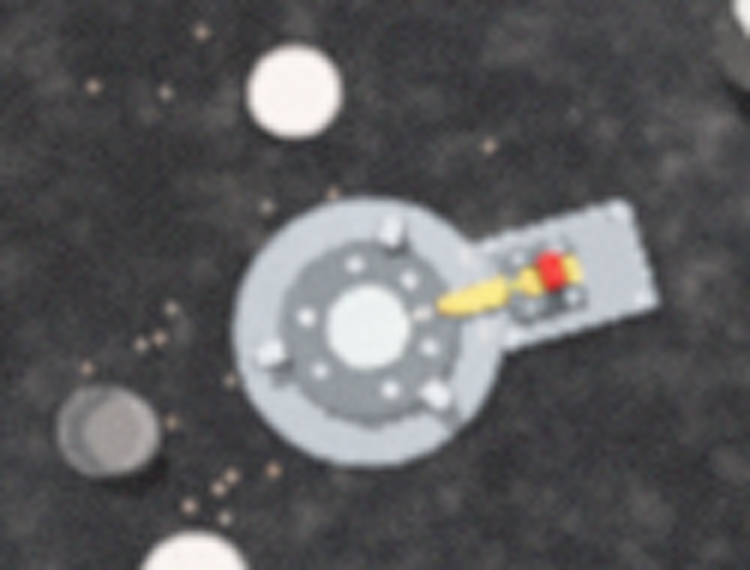

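```bash
python3 - <<'E'
from pose import *
C=np.array([.5361,-.1797]);a=np.radians(-74.3);d=np.array([np.cos(a),np.sin(a)]);n=np.array([-d[1],d[0]])
A=np.arange(.03,.160,.0005)
for f in("scene5","scene8","top5","top8"):
    g=dict(np.load(f+".npz"))
    V=g["view"];K=g["camera_matrix"]
    p=C+A[None,:,None]*d+np.arange(-.003,.0031,.001)[:,None,None]*n;p=np.concatenate([p,np.full(p.shape[:2]+(1,),.036)],-1)
    q=p@V[:3,:3].T+V[:3,3];u=K[0,0]*q[...,0]/-q[...,2]+K[0,2];v=K[1,1]*-q[...,1]/-q[...,2]+K[1,2]
    im=cv2.remap(g["frame"],u.astype(np.float32),v.astype(np.float32),cv2.INTER_LINEAR).astype(float).mean(0)
    y=(im[:,1]+im[:,2])/2-im[:,0]
    print(f,[(round(A[i]*1000),int(y[i])) for i in range(0,len(A),4)])
E
```

```text
scene5 [(30, -4), (32, -3), (34, -4), (36, -3), (38, -2), (40, -3), (42, -5), (44, -5), (46, -6), (48, -7), (50, -8), (52, -10), (54, -12), (56, -13), (58, -14), (60, -14), (62, -12), (64, -7), (66, 2), (68, 17), (70, 37), (72, 57), (74, 75), (76, 86), (78, 88), (80, 78), (82, 66), (84, 58), (86, 62), (88, 74), (90, 94), (92, 110), (94, 119), (96, 122), (98, 122), (100, 122), (102, 123), (104, 123), (106, 123), (108, 122), (110, 121), (112, 120), (114, 119), (116, 118), (118, 115), (120, 106), (122, 90), (124, 74), (126, 61), (128, 56), (130, 56), (132, 59), (134, 72), (136, 93), (138, 115), (140, 126), (142, 125), (144, 113), (146, 86), (148, 51), (150, 15), (152, -3), (154, -10), (156, -11), (158, -9)]
scene8 [(30, -4), (32, -3), (34, -2), (36, -2), (38, -1), (40, 6), (42, 22), (44, 42), (46, 61), (48, 78), (50, 90), (52, 94), (54, 94), (56, 93), (58, 92), (60, 94), (62, 96), (64, 96), (66, 96), (68, 97), (70, 99), (72, 102), (74, 105), (76, 108), (78, 101), (80, 84), (82, 66), (84, 55), (86, 57), (88, 68), (90, 83), (92, 95), (94, 97), (96, 86), (98, 72), (100, 59), (102, 51), (10
[... 991 characters left out ...]
3), (158, -2)]
top8 [(30, 0), (32, 0), (34, 0), (36, 1), (38, 11), (40, 39), (42, 66), (44, 81), (46, 89), (48, 93), (50, 95), (52, 94), (54, 94), (56, 94), (58, 93), (60, 94), (62, 95), (64, 97), (66, 97), (68, 99), (70, 99), (72, 98), (74, 96), (76, 84), (78, 67), (80, 54), (82, 54), (84, 64), (86, 78), (88, 91), (90, 98), (92, 101), (94, 100), (96, 98), (98, 96), (100, 93), (102, 91), (104, 89), (106, 90), (108, 96), (110, 100), (112, 100), (114, 95), (116, 76), (118, 48), (120, 19), (122, -1), (124, -7), (126, -8), (128, -8), (130, -7), (132, -7), (134, -7), (136, -7), (138, -8), (140, -8), (142, -8), (144, -8), (146, -8), (148, -8), (150, -8), (152, -7), (154, -5), (156, -3), (158, -1)]
```

```bash
python3 - <<'E'
from pose import *
s=dict(np.load("scene0.npz"));t8=dict(np.load("top8.npz"));s8=dict(np.load("scene5.npz"))
C=np.array([.5361,-.1797]);a=np.radians(-74.3);d=np.array([np.cos(a),np.sin(a)])
th=np.radians(np.arange(-40,230,3))
for nm,g in(("scene0",s),("scene8",dict(np.load("scene8.npz")))):
  for lv in(110,130):
    x=circ(g,C,.012,.06,.085,th,lv)[0];print(nm,lv,"plate",x.round(4),"bias along d",(x[:2]-C)@d)
x=circ(dict(np.load("top0.npz")),C,.012,.06,.085,th,140)[0];print(x,(x[:2]-C)@d)
# tail end at z .012
A=np.arange(.13,.18,.0005)
for nm in("scene5","scene8","top8"):
    g=dict(np.load(nm+".npz"))
    n=np.array([-d[1],d[0]])
    for off in(-.02,-.01,0,.01,.02):
        p=C+A[:,None]*d+off*n;p=np.c_[p,np.full(len(p),.012)]
        uv=np.array([proj(g,q) for q in p]).astype(np.float32)
        im=cv2.remap(g["frame"],uv[:,0][:,None],uv[:,1][:,None],cv2.INTER_LINEAR).mean(2)[:,0] if 0 else cv2.remap(g["frame"],uv[:,:1],uv[:,1:],cv2.INTER_LINEAR).reshape(len(A),3).mean(1)
        k=np.nonzero(im>130)[0];print(nm,off,A[k[-1]] if len(k) else None)
E
```

```text
scene0 110 plate [ 0.535  -0.1829  0.0727] bias along d 0.002820144546244599
scene0 130 plate [ 0.5352 -0.1826  0.071 ] bias along d 0.0025119483937841073
scene8 110 plate [ 0.5343 -0.183   0.0712] bias along d 0.0027092011483308472
scene8 130 plate [ 0.5347 -0.1833  0.0698] bias along d 0.0030955269784325775
[ 0.53606328 -0.17984695  0.0723583 ] 0.00013152690376517365
scene5 -0.02 0.15550000000000003
scene5 -0.01 0.15550000000000003
scene5 0 0.15550000000000003
scene5 0.01 0.15350000000000003
scene5 0.02 0.15000000000000002
scene8 -0.02 0.15500000000000003
scene8 -0.01 0.15500000000000003
scene8 0 0.15500000000000003
scene8 0.01 0.15500000000000003
scene8 0.02 0.15450000000000003
top8 -0.02 0.15550000000000003
top8 -0.01 0.15650000000000003
top8 0 0.15600000000000003
top8 0.01 0.15550000000000003
top8 0.02 0.15550000000000003
```

```bash
python3 - <<'E'
from push import *
a=np.load("top0.npz")["frame"];b=np.load("top8.npz")["frame"]
for nm,(u,v) in dict(beaker=(253,227),tin=(267,253),stone=(284,170)).items():
    print(nm,cv2.absdiff(a[v-12:v+12,u-12:u+12],b[v-12:v+12,u-12:u+12]).mean())
job_done();print(state()["time"])
E
```

```text
beaker 3.6203703703703702
tin 3.7083333333333335
stone 3.6672453703703702
the job is handed in; nothing more can be done
the job is handed in; nothing more can be done
```

The flange is turned to the mark, the brass key is in the notch against its hard stop, and the job is handed in. I finished at about 39 s of the 58 s. `job_done()` gives no verdict, so what follows is my own measurement.

**What I did**
- **Turning:** I pushed one rim ear clockwise with the closed fingers, about 180° in two passes. The sampled force changes while pushing were about 1–2.5 N.
- **Key:** I pushed the red post until it hit a rigid stop, with a sliding force of about 3–4 N.
- **Bedding:** I leaned on the post at 14.3–16.1 N for 0.75 s, then backed off, lifted and swung the arm clear.

**Last checks**
- **Flange angle:** before the key went in, the notch measured −74.3° against a target of about −74.2°. The ears I could re-measure afterwards had not moved. My automatic ear finder picked a wrong peak for one ear in the last picture, so its combined angle there was unusable.
- **Key home:** the nose ended at about 40.5 mm from the centre in the top view. The scene view gave 44.5 mm raw, or about 41.7 mm after correcting a 2.8 mm bias I found in that view. About 40 mm is expected at home. The post travelled about 25.5 mm from a start I estimate at 2–3 mm, which is well past the 22 mm butting point.
- **Least certain:** the travel has 1–2 mm of uncertainty, so "fully home" rests mainly on the rigid stop.
- **Neighbours:** the beaker, tin and filter stone look unchanged between the first and last top pictures, and the arm is touching nothing.

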